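# Dress the turning tray

## Task

Set out the terrazzo turning tray: take the black glasses case off its sloping rest and lay it flat, lid up, along the brass strip, centred on it, and stand the empty glass atomiser upright in the middle of the brass ring. The tray turns at a touch: set both down gently, without letting it swing round by more than a few degrees at any time, and leave the corked pot and the ring cone on it, and the hair claw, where they are. Finish with both things let go and still.

Things in the scene. Friction and masses are not known exactly. Their poses are not given: they have to be found in the camera images.
- tray (a joint): how far the round terrazzo tray has turned on its bearing since the start, rad, anticlockwise from above positive, 0 at the start, no stops. The tray is 370 mm across and weighs about 2.4 kg; its flat floor lies 30 mm above the dresser top and is ringed by a rim 7 mm wide and 8 mm high. It turns freely (about 0.015 N m of friction) and stays where it is left.
- strip_mid (a point): middle of the flush brass strip inlaid along a radius of the tray floor (strip 168 mm long, 5 mm wide), 90 mm from the tray's axis, on the floor surface. Its x axis runs along the strip, away from the tray's axis; z is up. Turns with the tray.
- ring_mark (a point): centre of the flush brass ring (62 mm across, line 4 mm wide) inlaid in the tray floor, 110 mm from the tray's axis and 125 degrees anticlockwise from the strip, on the floor surface; z is up. Turns with the tray.
- rest: fixed sloping oak rest for the glasses case. Origin on the dresser top under its middle; x points horizontally up the slope (away from the robot, more or less), z up. Its face, 44 mm wide and 150 mm long, rises at 35 degrees to the horizontal from 66 mm before the origin, 30 mm up; a lip at the foot stands 16 mm off the face. The foot board is 150 x 80 mm, 10 mm high; the top end of the face stands 116 mm above the dresser.
- case_mid (a point): centre of the closed black plastic glasses case, a hard clamshell box 155 mm long (x), 58 mm wide (y), 40 mm high (z, out of the lid), 0.11 to 0.18 kg. At the start it lies lengthwise up the face of the rest, underside on the face and lower end at the lip, so that its z axis leans 35 degrees from vertical towards the rest's -x; it overhangs the face by 7 mm on both long sides.
- atomiser_mid (a point): centre, half-way up, of the empty clear glass atomiser with gold-tone collar and spray cap: 92 mm tall, 0.09 to 0.16 kg; the plain round glass body is 48 mm across from the bottom to 56 mm up, then it narrows to the 25 mm collar. Stands loose on the dresser; z is up along its axis.
- pot: white ceramic pot with cork stopper, 68 mm across, 70 mm tall, standing loose on the tray; origin at the centre of its underside. Leave alone.
- ring_cone: white ceramic ring cone on a 66 mm saucer with two gold-tone rings on it, 57 mm tall, standing loose on the tray; origin at the centre of its underside. Leave alone.
- hair_claw: stainless steel lever-action hair claw, 92 mm long (x), 44 mm wide, 74 mm tall, standing loose on the dresser on its teeth; origin at the centre of its underside. Leave alone.
Things that resemble listed ones, but are neither listed nor needed, are in the scene too. What is shaped like the part that bears atomiser_mid but orange or pink is not meant. There is more than one size of the part that bears case_mid; the job needs the smaller.

How it is judged (in metres and radians):
At the end, for the whole second after the job is handed in: Case flat, lid up, on the tray floor, centre within 12 mm of the strip's middle, length within 0.12 rad of it; atomiser upright on the floor within 10 mm of the ring's centre; both released and still; tray still and within 0.10 rad of its start (horizontal distance between case_mid and strip_mid below 0.012 m and angle between the x axis of case_mid and the x axis of strip_mid, either way round below 0.12 rad and angle between each of case_mid, atomiser_mid's own z axis and vertical below 0.08 rad and z of case_mid in the frame of strip_mid below 0.024 m and horizontal distance between atomiser_mid and ring_mark below 0.01 m and z of atomiser_mid in the frame of ring_mark below 0.05 m and value of joint tray between -0.1 and 0.1 rad and velocity of joint tray between -0.03 and 0.03 rad/s and linear speed of each of case, atomiser below 0.02 m/s); the robot touches nothing.
It fails at once if the tray turned more than 0.10 rad (6 degrees) from where it stood (value of joint tray above 0.1 rad or value of joint tray below -0.1 rad).
It fails at once if the case or the atomiser was dropped on the tray (over 0.35 m/s in the last centimetre above its floor) ((linear speed of case above 0.35 m/s and z of case_mid in the frame of strip_mid below 0.03 m and horizontal distance between case_mid and strip_mid below 0.08 m) or (linear speed of atomiser above 0.35 m/s and z of atomiser_mid in the frame of ring_mark below 0.056 m and horizontal distance between atomiser_mid and ring_mark below 0.08 m)).
It fails at once if the case or the atomiser was pressed on the tray with more than 30 N (contact force between any of case, atomiser and tray above 30 N).
It fails at once if the pot, the ring cone or the hair claw was shifted (more than 25 mm) or tipped (distance of any of pot, ring_cone, hair_claw from where it was at the start of the episode above 0.025 m or angle between any of pot, ring_cone, hair_claw's own z axis and vertical above 0.3 rad).
It also fails if it takes over 67 s, if anything falls off the work surface, if the arm or the gripper's body presses on something with over 40 N, if the wrist force passes 120 N, or if a joint passes its speed limit or range.

## Robot

A 6-joint arm with a two-finger parallel gripper is mounted at the origin on the work surface. World frame = base frame: x ahead of the robot, y to its left, z up, the work surface at z = 0. Lengths are in mm, angles in rad, forces in N, time in s.
With the tool pointing down it reaches from about 375 to 900 mm from the base axis. Payload 3.1 kg.
Tool frame: the origin (TCP) lies at the very end of the fingers, on their centre line; the grasp point (between the pads) lies 19 mm behind it; z points along the fingers, y is the line along which they close (so a half turn about z gives the same grasp; the last joint's range is limited). The gripper opens to 87 mm and grips with 3 to 60 N. Pads are 19 mm wide; open, the fingers measure 117 mm over their backs; the gripper's body (75 mm by 190 mm) begins 51 mm behind the grasp point.
Start: joints at [1.137, 0.527, 1.433, -0, 1.181, -0.178], TCP at [158.097, 604.65, 222.548] pointing down, gripper open.
Joint ranges: [-3.08, 3.08], [-0.75, 2.2], [0.22, 2.44], [-1.43, 4.57], [0, 2.65], [-2.85, 2.85]. Speed limits (rad/s): [2.79, 2.79, 3.14, 3.14, 3.14, 3.14].

## Interface

Orientations are given as a unit quaternion [w, x, y, z].
In Python, from plant import monitor, optics, env gives the robot as it stands. The module is installed in compiled form; this text tells all that it offers.
- The arm moves only by the tool play_rows, never from a script. Its argument "deltas" is a list of rows, each an object with "travel": the shift along the world's x, y, z each as a share of 25 cm, from -1 to 1, a list of three; "twist": the turn, a rotation vector about the world's x, y, z each as a share of 90 degrees, from -1 to 1, a list of three; "grip": the closure, from 0 (fully open) to 1 (shut). A call has 1 to 20 rows; each row shifts and turns the commanded pose from where the row before left it; what a row does not reach is not made up. A row lasts 1/8 s, in which the tool goes at most 62.5 mm and 10.7 degrees, less where a joint would pass 70% of its speed; a pose out of reach is approached as far as the arm can. A call with a number of a shift or a turn outside -1 to 1 is refused whole. A call with a gripper value outside its range is refused whole. The fingers move at their own pace and stop on an object; the grip force is fixed at half the most. Time passes only in rows, so rows that do not move let the fingers close. It gives the time, the measured TCP pose, the force, the opening and the grip force at its end, in the units of the state.
- monitor.sense(): the state, without advancing time (a new reading comes with each control period).
- optics.grab_frame(name): name is "scene" or "top" or "wrist"; returns the picture (420x560x3 uint8, blue, green, red); there is no depth.
- optics.camera_info(name): a dict with "fx", "fy", "cx", "cy" (pixels), "xyz" and "rotation" of the camera in the world; the wrist camera has in their place "hand_eye" (4x4, takes a point from camera to tool coordinates, whose origin is the TCP and whose axes are the flange's). Camera axes: x right, y down, z forward; pixel columns grow to the right and rows downward; lengths in mm; the calibration is good to about 2 mm. A picture is of the moment at which its call begins: read the wrist's pose just before it. camera_info takes no time and is no camera call.
- env.hand_in(): hands the job in; it is judged then, once.
The state is a dict: "time": time; "q": joint angles; "joint_velocities": joint speeds; "tau": joint torques, N m; "eef_pos": TCP position; "ee_rot": TCP orientation; "force": force on the tool from outside, world axes, zero at the start; "wrist_torque": the same for the moment, N m; "gripper_width": finger opening in mm; "finger_force": force on a finger pad.
Only numpy, scipy, OpenCV 4.12 (cv2) and the standard library are available. Lean on these libraries where they do the work, as an engineer would, in place of code of your own. Each camera call takes 0.05 s, during which the arm holds its last target. There are 200 camera calls.

## Working session

There is one attempt and no reset: what is moved stays moved. The work goes in short steps, Python scripts to look and compute and a tool call to move; the robot and the scene stay as the last step left them, time stands still between calls to the robot, and variables do not carry over. Pictures are saved under pics/ and viewed, at most 10 in all, crops included, and the job is handed in when it is done.

Besides the shell and the picture viewer there is one more tool, called after "Call:" as name(argument=value, ...), one argument or row to a line, values as JSON. play_rows: Moves the arm, as the interface text tells. Shift numbers are shares of 25 cm and turn numbers shares of 90 degrees, none past 1 either way. Its arguments: {"type":"object","properties":{"deltas":{"type":"array"}},"required":["deltas"]}

```bash
mkdir -p pics
cat > h.py <<'E'
import numpy as np,cv2
from plant import monitor,optics,env
from scipy.spatial.transform import Rotation as R
def ray(name,u,v,pose=None):
    c=optics.camera_info(name)
    d=np.array([(u-c['cx'])/c['fx'],(v-c['cy'])/c['fy'],1.])
    if name=='wrist':
        s=pose; H=np.array(c['hand_eye']); q=s['ee_rot']; Rt=R.from_quat([q[1],q[2],q[3],q[0]]).as_matrix()
        return Rt@H[:3,3]+np.array(s['eef_pos']),Rt@H[:3,:3]@d
    return np.array(c['xyz']),np.array(c['rotation'])@d
def at(name,u,v,z,pose=None):
    o,d=ray(name,u,v,pose); return o+d*(z-o[2])/d[2]
def proj(name,p,pose=None):
    c=optics.camera_info(name)
    o,_=ray(name,0,0,pose)
    if name=='wrist':
        q=pose['ee_rot']; M=R.from_quat([q[1],q[2],q[3],q[0]]).as_matrix()@np.array(c['hand_eye'])[:3,:3]
    else: M=np.array(c['rotation'])
    x=M.T@(np.array(p)-o); return np.array([c['fx']*x[0]/x[2]+c['cx'],c['fy']*x[1]/x[2]+c['cy']])
E
python3 - <<'E'
from h import *
for n in('scene','top'):
    cv2.imwrite(f'pics/{n}0.png',cv2.resize(optics.grab_frame(n),(784,588),interpolation=cv2.INTER_CUBIC))
    c=optics.camera_info(n);print(c['xyz'],np.round(c['rotation'],2).tolist(),c['fx'])
s=monitor.sense();print(s)
print(optics.camera_info('wrist'))
E
```

```text
[1292.62210659  180.0225273  1088.51686649] [-0.18, 0.57, 0.76, -0.25] 487.6676848306386
[ 497.50067202  -49.7320266  1083.92463588] [0.04, -0.7, 0.72, -0.03] 401.1086065728976
{'time': 0.1, 'q': array([ 1.13652139e+00,  5.28388955e-01,  1.43376947e+00, -1.46493927e-05,
        1.18139132e+00, -1.78506760e-01]), 'joint_velocities': array([ 0.00108331, -0.00373229, -0.00373468,  0.00198284,  0.00087745,
       -0.00137662]), 'tau': array([-1.17559316e-04, -4.40987742e+01, -1.77148980e+01,  6.34862389e-02,
        5.33889933e-02, -6.15782574e-05]), 'eef_pos': array([157.81718131, 604.06905311, 221.66130084]), 'ee_rot': array([-2.88689147e-04,  1.27532971e-01,  9.91833849e-01, -9.35012467e-04]), 'force': array([-0.87458221, -0.42527166, -0.34963188]), 'wrist_torque': array([-0.03645567, -0.05134338, -0.07119279]), 'finger_force': 0.0, 'gripper_width': 86.76089813296302}
{'fx': 325.55289923301774, 'fy': 325.55289923301774, 'cx': 280.7783669956322, 'cy': 214.3671238545048, 'hand_eye': array([[ 1.27989191e-03, -9.57655090e-01, -2.87915075e-01,
         7.81849324e+01],
       [ 9.99999170e-01,  1.18297399e-03,  5.10601222e-04,
        -5.23157431e-01],
       [-1.48383814e-04, -2.87915489e-01,  9.57655809e-01,
        -1.61603381e+02],
       [ 0.00000000e+00,  0.00000000e+00,  0.00000000e+00,
         1.00000000e+00]])}
```

View pics/scene0.png

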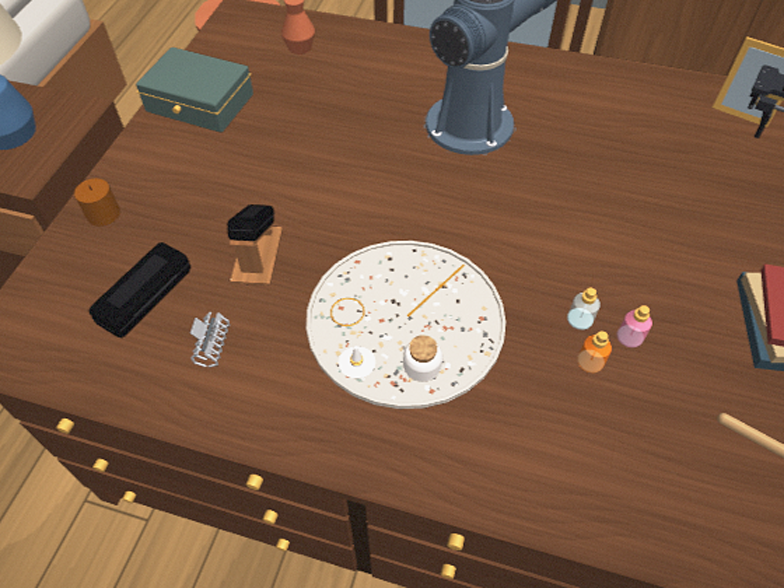

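View pics/top0.png

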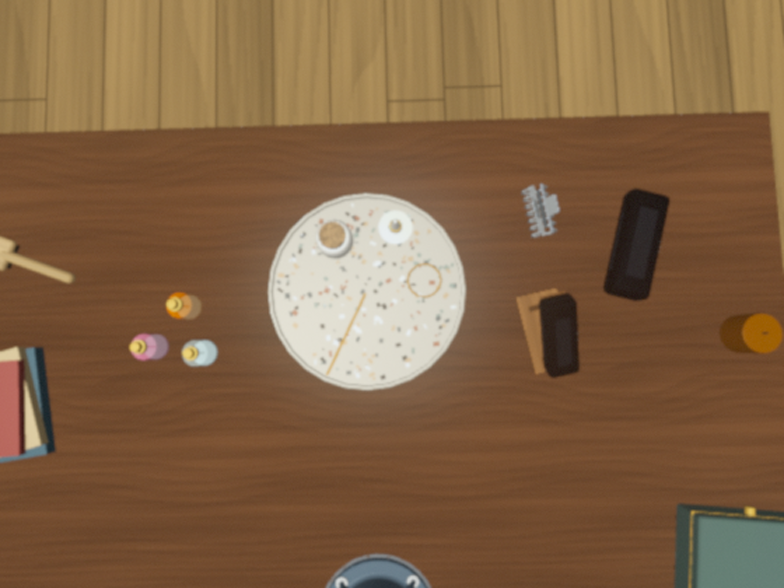

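The scene shows the two cases: the large one lies on the dresser at scene (140,290) / top (637,245). The smaller one is on the rest at scene (250,222) / top (560,335), and that is the one I want. There are three atomisers: clear at scene (585,308) / top (200,352), orange at (595,350) / top (182,305) and pink at (635,325) / top (148,347). I choose the clear one. In the top picture the strip runs (364,293)–(328,374) and the ring is at (424,281).

```bash
sed -i "s/np.array(c\['rotation'\])/rot(c['rotation'])/g" h.py
cat >> h.py <<'E'
def rot(q):
    q=np.array(q); return q if q.ndim==2 else R.from_quat([q[1],q[2],q[3],q[0]]).as_matrix()
E
python3 - <<'E'
from h import *
f=1.4
P={'strip_in':(364,293,30),'strip_out':(328,374,30),'ring':(424,281,30),'trayL':(269,292,38),'trayR':(465,292,38),'trayT':(367,194,38),'trayB':(367,389,38),'atom_cap':(189,353,92),'atom_base':(205,352,5)}
for k,(u,v,z) in P.items(): print(k,at('top',u/f,v/f,z).round(1))
S={'strip_in':(409,316,30),'strip_out':(463,266,30),'ring':(348,312,30),'atom_bottom':(581,319,3),'cap':(591,292,92)}
for k,(u,v,z) in S.items(): print('scene',k,at('scene',u/f,v/f,z).round(1))
t=optics.grab_frame('top'); s=optics.grab_frame('scene')
a=cv2.resize(t[200:280,360:420],None,fx=7,fy=7,interpolation=cv2.INTER_CUBIC)
b=cv2.resize(s[135:210,150:210],None,fx=6.2,fy=6.2,interpolation=cv2.INTER_CUBIC)
c=np.zeros((560,800,3),np.uint8); c[:a.shape[0],:a.shape[1]]=a; c[:b.shape[0],425:425+b.shape[1]]=b
cv2.imwrite('pics/c1.png',c)
E
```

```text
strip_in [594.5  12.5  30. ]
strip_out [444.8  82.6  30. ]
ring [ 614.3 -101.2   30. ]
trayL [600.2 190.1  38. ]
trayR [ 590.7 -176.7   38. ]
trayT [782.6   2.5  38. ]
trayB [416.1  10.1  38. ]
atom_cap [490.6 319.5  92. ]
atom_base [491.1 321.1   5. ]
scene strip_in [594.   12.6  30. ]
scene strip_out [449.7  83.4  30. ]
scene ring [ 617.1 -100.    30. ]
scene atom_bottom [491.8 324.3   3. ]
scene cap [493.8 322.4  92. ]
```

View pics/c1.png

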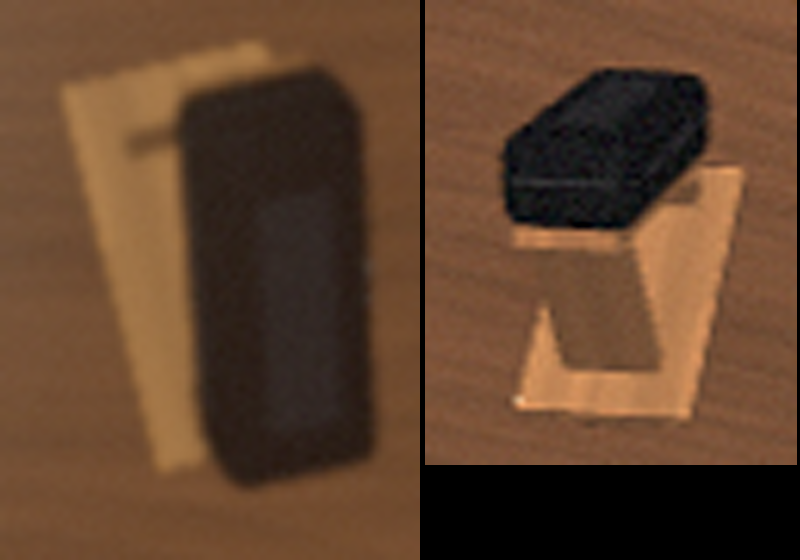

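The small case on the rest is confirmed: it is black and lies up the oak slope. Foot-board corners are at crop (62,88) and (158,470) on the left and (517,402), (690,417), (743,168) on the right.

Run:
```python
from h import *
T=[at('top',u/7+360-.4,v/7+200-.4,10) for u,v in((62,88),(158,470))]
S=[at('scene',(u-425)/6.2+150-.4,v/6.2+135-.4,10) for u,v in((517,402),(690,417),(743,168))]
print(np.round(T,1),np.round(S,1))
for a,b in((T[0],T[1]),(S[1],S[2])): d=a-b; print(np.linalg.norm(d),np.degrees(np.arctan2(d[1],d[0])))
# tray centre from 3 params given strip/ring
```

```text
[[ 581.  -277.    10. ]
 [ 435.2 -306.7   10. ]] [[ 594.5 -355.8   10. ]
 [ 580.7 -277.5   10. ]
 [ 435.4 -309.3   10. ]]
148.77672671708314 11.516381900292414
148.67368759577383 12.333591841240738
```

Call:
play_rows(
  deltas=[
    {"travel": [0.167,-0.141,0],"twist": [0,0,-0.112],"grip": 0},
    {"travel": [0.167,-0.141,0],"twist": [0,0,-0.112],"grip": 0},
    {"travel": [0.167,-0.141,0],"twist": [0,0,-0.112],"grip": 0},
    {"travel": [0.167,-0.141,0],"twist": [0,0,0],"grip": 0},
    {"travel": [0.167,-0.141,0],"twist": [0,0,0],"grip": 0},
    {"travel": [0.167,-0.141,-0.04],"twist": [0,0,0],"grip": 0},
    {"travel": [0.167,-0.141,-0.04],"twist": [0,0,0],"grip": 0},
    {"travel": [0.167,-0.141,-0.04],"twist": [0,0,0],"grip": 0},
    {"travel": [0,0,0],"twist": [0,0,0],"grip": 0},
    {"travel": [0,0,0],"twist": [0,0,0],"grip": 0},
  ],
)

```text
time: 1.45
eef_pos: [491.6, 322.6, 192.3]
ee_rot: [-0.001, 0.382, 0.924, -0.0]
force: [-0.2, 0.5, -0.2]
gripper_width: 86.9
finger_force: 0.0
```

Run:
```python
from h import *
s=monitor.sense(); print(s['eef_pos'],s['ee_rot'],s['q'])
f=optics.grab_frame('wrist'); cv2.imwrite('pics/w1.png',f)
for z in(0,46,92): print(proj('wrist',(492,322,z),s).round(0))
```

```text
[491.58289627 322.55387785 192.26978604] [-6.55740953e-04  3.82256998e-01  9.24055786e-01 -2.46440988e-04] [ 3.90455763e-01  5.14202414e-01  1.55835402e+00  6.55820035e-04
  1.07031375e+00 -3.96180310e-01]
[281. 191.]
[281. 201.]
[281. 215.]
```

View pics/w1.png

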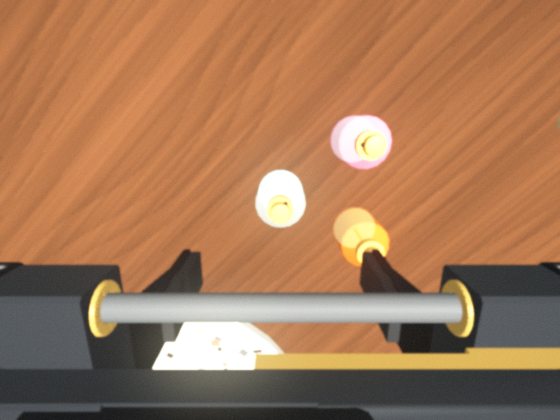

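The clear atomiser's cap centre is at (280,207) and its base's far edge is at (281,171). The orange and pink ones are well to the right.

Run:
```python
from h import *
s=monitor.sense()
print(at('wrist',280,206,92,s),at('wrist',281,171,0,s),at('wrist',257,195,28,s),at('wrist',305,195,28,s))
print(at('wrist',371,145,92,s),at('wrist',370,253,92,s))
```

```text
[486.07145445 327.41227701  92.        ] [476.3099412  338.26880914   0.        ] [473.32637706 306.48550409  28.        ] [508.07101429 341.4917656   28.        ]
[501.30963625 413.63790467  92.        ] [571.41135595 353.16344745  92.        ]
```

Call:
play_rows(
  deltas=[
    {"travel": [-0.004,0.002,-0.14],"twist": [0,0,0],"grip": 0},
    {"travel": [0,0,-0.14],"twist": [0,0,0],"grip": 0},
    {"travel": [0,0,-0.14],"twist": [0,0,0],"grip": 0},
    {"travel": [0,0,-0.14],"twist": [0,0,0],"grip": 0},
    {"travel": [0,0,-0.06],"twist": [0,0,0],"grip": 0},
    {"travel": [0,0,-0.04],"twist": [0,0,0],"grip": 0},
    {"travel": [0,0,0],"twist": [0,0,0],"grip": 0},
    {"travel": [0,0,0],"twist": [0,0,0],"grip": 1},
    {"travel": [0,0,0],"twist": [0,0,0],"grip": 1},
    {"travel": [0,0,0],"twist": [0,0,0],"grip": 1},
    {"travel": [0,0,0],"twist": [0,0,0],"grip": 1},
    {"travel": [0,0,0],"twist": [0,0,0],"grip": 1},
    {"travel": [0,0,0],"twist": [0,0,0],"grip": 1},
  ],
)

```text
time: 3.12
eef_pos: [491.0, 323.0, 27.7]
ee_rot: [-0.0, 0.382, 0.924, -0.0]
force: [-1.3, -1.2, 2.3]
gripper_width: 47.5
finger_force: 30.0
```

Call:
play_rows(
  deltas=[
    {"travel": [0,0,0.08],"twist": [0,0,0],"grip": 1},
    {"travel": [0,0,0.16],"twist": [0,0,0],"grip": 1},
    {"travel": [0,0,0.16],"twist": [0,0,0],"grip": 1},
    {"travel": [0.02,-0.07,0.08],"twist": [0,0,0],"grip": 1},
    {"travel": [0.05,-0.17,0],"twist": [0,0,0],"grip": 1},
    {"travel": [0.05,-0.17,0],"twist": [0,0,0],"grip": 1},
    {"travel": [0.05,-0.17,0],"twist": [0,0,0],"grip": 1},
    {"travel": [0.05,-0.17,0],"twist": [0,0,0],"grip": 1},
    {"travel": [0.05,-0.17,0],"twist": [0,0,0],"grip": 1},
    {"travel": [0.05,-0.17,0],"twist": [0,0,0],"grip": 1},
    {"travel": [0.05,-0.17,0],"twist": [0,0,0],"grip": 1},
    {"travel": [0.05,-0.17,0],"twist": [0,0,0],"grip": 1},
    {"travel": [0.05,-0.17,0],"twist": [0,0,0],"grip": 1},
    {"travel": [0.03,-0.1,0],"twist": [0,0,0],"grip": 1},
    {"travel": [0,0,0],"twist": [0,0,0],"grip": 1},
    {"travel": [0,0,0],"twist": [0,0,0],"grip": 1},
  ],
)

```text
time: 5.12
eef_pos: [614.9, -100.7, 146.9]
ee_rot: [-0.001, 0.382, 0.924, 0.0]
force: [0.5, 0.2, -0.8]
gripper_width: 47.2
finger_force: 30.0
```

Run:
```python
from h import *
s=monitor.sense(); print(s['eef_pos'],s['ee_rot'],s['force'],s['gripper_width'])
f=optics.grab_frame('wrist'); cv2.imwrite('pics/w2.png',f)
p=s['eef_pos']
for z in (64.3,-27.7): print(proj('wrist',p+[0,0,z],s).round(0))
print(proj('wrist',(615.8,-102.1,30),s))
```

```text
[ 614.90229966 -100.68621882  146.92426017] [-1.37335830e-03  3.81723674e-01  9.24275439e-01  2.51085474e-04] [ 0.5035167   0.19595895 -0.80746857] 47.23438745123373
[280. 346.]
[280. 247.]
[280.21638935 210.38191276]
```

View pics/w2.png

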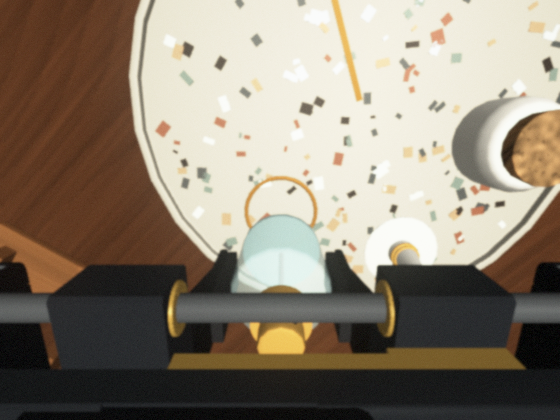

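Run:
```python
from h import *
s=monitor.sense();p=s['eef_pos']
# offset e along camera-up dir = tool x
q=s['ee_rot'];M=rot(q);print(M.round(3))
b=at('wrist',281,214,p[2]-27.7,s)-p;c=at('wrist',281,345,p[2]+64.3,s)-p
print((M.T@b).round(1),(M.T@c).round(1))
r=[at('wrist',*x,30,s) for x in((245,211),(317,211),(281,176))];print(np.round(r,1)); print((r[0]+r[1])/2, M[:2,:2]@[0,0])
print(r[2]-31*M[:,0], [np.linalg.norm(r[0]-r[1])])
```

```text
[[-0.709  0.705 -0.002]
 [ 0.705  0.709  0.001]
 [ 0.002 -0.001 -1.   ]]
[21.4  0.3 27.7] [  0.4   0.3 -64.3]
[[ 594.3 -124.5   30. ]
 [ 639.5  -78.9   30. ]
 [ 594.6  -79.6   30. ]]
[ 616.90351597 -101.69516594   30.        ] [0. 0.]
[ 616.55711194 -101.41330655   29.92973613] [np.float64(64.16713772331214)]
```

Call:
play_rows(
  deltas=[
    {"travel": [0.004,0,-0.1],"twist": [0,0,0],"grip": 1},
    {"travel": [0,0,-0.1],"twist": [0,0,0],"grip": 1},
    {"travel": [0,0,-0.1],"twist": [0,0,0],"grip": 1},
    {"travel": [0,0,-0.03],"twist": [0,0,0],"grip": 1},
    {"travel": [0,0,-0.012],"twist": [0,0,0],"grip": 1},
    {"travel": [0,0,-0.004],"twist": [0,0,0],"grip": 1},
    {"travel": [0,0,0],"twist": [0,0,0],"grip": 1},
    {"travel": [0,0,0],"twist": [0,0,0],"grip": 1},
  ],
)

```text
time: 6.18
eef_pos: [617.5, -102.0, 61.7]
ee_rot: [0.001, 0.382, 0.924, 0.0]
force: [-0.5, -0.1, -2.4]
gripper_width: 47.2
finger_force: 30.0
```

Call:
play_rows(
  deltas=[
    {"travel": [-0.002,0.001,-0.006],"twist": [0,0,0],"grip": 1},
    {"travel": [0,0,-0.004],"twist": [0,0,0],"grip": 1},
    {"travel": [0,0,-0.002],"twist": [0,0,0],"grip": 1},
    {"travel": [0,0,0],"twist": [0,0,0],"grip": 1},
    {"travel": [0,0,0],"twist": [0,0,0],"grip": 1},
  ],
)

```text
time: 6.8
eef_pos: [616.6, -101.6, 58.0]
ee_rot: [0.0, 0.382, 0.924, -0.0]
force: [0.2, -0.2, -0.8]
gripper_width: 47.2
finger_force: 30.0
```

Call:
play_rows(
  deltas=[
    {"travel": [0,0,-0.001],"twist": [0,0,0],"grip": 1},
    {"travel": [0,0,0],"twist": [0,0,0],"grip": 1},
    {"travel": [0,0,0],"twist": [0,0,0],"grip": 0.41},
    {"travel": [0,0,0],"twist": [0,0,0],"grip": 0.35},
    {"travel": [0,0,0],"twist": [0,0,0],"grip": 0.2},
    {"travel": [0,0,0],"twist": [0,0,0],"grip": 0.1},
    {"travel": [0,0,0],"twist": [0,0,0],"grip": 0.1},
    {"travel": [0,0,0.04],"twist": [0,0,0],"grip": 0.1},
    {"travel": [0,0,0.16],"twist": [0,0,0],"grip": 0},
    {"travel": [0,0,0.2],"twist": [0,0,0],"grip": 0},
    {"travel": [0,0,0.2],"twist": [0,0,0],"grip": 0},
    {"travel": [0,0,0],"twist": [0,0,0],"grip": 0},
  ],
)

```text
time: 8.3
eef_pos: [619.8, -102.6, 213.7]
ee_rot: [0.006, 0.382, 0.924, 0.0]
force: [-0.1, -0.3, -0.4]
gripper_width: 87.1
finger_force: 0.0
```

Call:
play_rows(
  deltas=[
    {"travel": [-0.1,-0.139,-0.01],"twist": [0,0,0.105],"grip": 0},
    {"travel": [-0.1,-0.139,-0.026],"twist": [0,0,0.105],"grip": 0},
    {"travel": [-0.1,-0.139,-0.026],"twist": [0,0,0.105],"grip": 0},
    {"travel": [-0.1,-0.139,-0.026],"twist": [0,0,0.105],"grip": 0},
    {"travel": [-0.1,-0.139,-0.026],"twist": [0,0,0.105],"grip": 0},
    {"travel": [-0.1,-0.139,-0.026],"twist": [0,0,0.105],"grip": 0},
    {"travel": [-0.098,-0.138,-0.026],"twist": [0,0,0],"grip": 0},
    {"travel": [0,0,0],"twist": [0.0194,-0.0953,0],"grip": 0},
    {"travel": [0,0,0],"twist": [0.0194,-0.0953,0],"grip": 0},
    {"travel": [0,0,0],"twist": [0.0194,-0.0953,0],"grip": 0},
    {"travel": [0,0,0],"twist": [0.0194,-0.0953,0],"grip": 0},
    {"travel": [0,0,0],"twist": [0,0,0],"grip": 0},
    {"travel": [0,0,0],"twist": [0,0,0],"grip": 0},
  ],
)

```text
time: 9.93
eef_pos: [526.0, -310.1, 218.7]
ee_rot: [0.208, -0.037, 0.977, 0.014]
force: [-0.6, -0.7, -0.0]
gripper_width: 86.8
finger_force: 0.0
```

Run:
```python
from h import *
s=monitor.sense(); M=rot(s['ee_rot']);print(s['eef_pos'],M.round(3),s['q'].round(2))
f=optics.grab_frame('wrist'); cv2.imwrite('pics/w3.png',f)
y=np.radians(11.5);xr=np.array([np.cos(y),np.sin(y),0]);t=np.radians(35)
X=xr*np.cos(t)+[0,0,np.sin(t)];n=-xr*np.sin(t)+[0,0,np.cos(t)];Y=np.cross(n,X)
C=np.array([501.3,-334.4,90.8])
for a in(-1,1):
  for b in(-1,1): print(a,b,proj('wrist',C+a*77.5*X+b*29*Y+20*n,s).round(0),proj('wrist',C+a*77.5*X+b*29*Y-20*n,s).round(0))
```

```text
[ 526.0072206  -310.07979379  218.71415584] [[-0.911 -0.079  0.405]
 [-0.067  0.997  0.043]
 [-0.407  0.012 -0.913]] [-0.89  0.42  1.74  0.49  0.81 -2.85]
-1 -1 [195.   8.] [210.  34.]
-1 1 [276.  -4.] [279.  24.]
1 -1 [221. 224.] [232. 218.]
1 1 [298. 216.] [298. 211.]
```

View pics/w3.png

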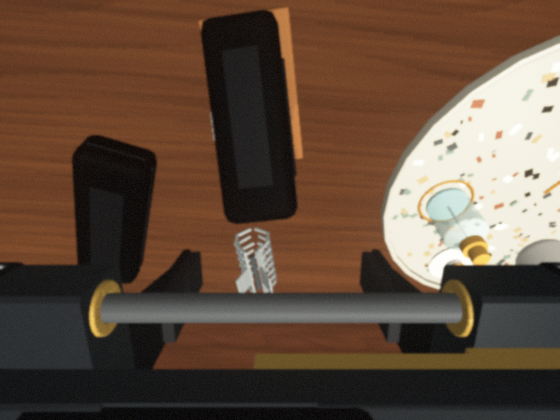

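The small case's lid spans roughly (203,18)–(276,12) at its lower end and (226,222)–(297,217) at its upper end, which agrees with my model at mid-height to about 1–2 mm. The last joint reached its limit, so I'll use the half-turned grasp. The atomiser stands in the ring.

Run:
```python
from h import *
s=monitor.sense(); M=rot(s['ee_rot'])
y=np.radians(11.5);xr=np.array([np.cos(y),np.sin(y),0]);t=np.radians(35)
X=xr*np.cos(t)+[0,0,np.sin(t)];n=-xr*np.sin(t)+[0,0,np.cos(t)];Y=np.cross(n,X)
T=np.c_[X,-Y,-n]
v=R.from_matrix(T@M.T).as_rotvec();a=np.linalg.norm(v);print(np.degrees(v))
w=v if v[2]<0 else v*(1-2*np.pi/a)
print(np.degrees(w),(np.degrees(w)/90/19).round(4))
C=np.array([501.3,-334.4,90.8]);A=C+69.5*n;print(A,(A-s['eef_pos'])/250)
```

```text
[  84.67020877   12.81361917 -150.98570718]
[  84.67020877   12.81361917 -150.98570718] [ 0.0495  0.0075 -0.0883]
[ 462.23671046 -342.34751608  147.73106708] [-0.2553613  -0.12856143 -0.28373003]
```

Call:
play_rows(
  deltas=[
    {"travel": [0,0,0],"twist": [0.0495,0.0075,-0.0883],"grip": 0},
    {"travel": [0,0,0],"twist": [0.0495,0.0075,-0.0883],"grip": 0},
    {"travel": [0,0,0],"twist": [0.0495,0.0075,-0.0883],"grip": 0},
    {"travel": [0,0,0],"twist": [0.0495,0.0075,-0.0883],"grip": 0},
    {"travel": [0,0,0],"twist": [0.0495,0.0075,-0.0883],"grip": 0},
    {"travel": [0,0,0],"twist": [0.0495,0.0075,-0.0883],"grip": 0},
    {"travel": [0,0,0],"twist": [0.0495,0.0075,-0.0883],"grip": 0},
    {"travel": [0,0,0],"twist": [0.0495,0.0075,-0.0883],"grip": 0},
    {"travel": [0,0,0],"twist": [0.0495,0.0075,-0.0883],"grip": 0},
    {"travel": [0,0,0],"twist": [0.0495,0.0075,-0.0883],"grip": 0},
    {"travel": [0,0,0],"twist": [0.0495,0.0075,-0.0883],"grip": 0},
    {"travel": [0,0,0],"twist": [0.0495,0.0075,-0.0883],"grip": 0},
    {"travel": [0,0,0],"twist": [0.0495,0.0075,-0.0883],"grip": 0},
    {"travel": [0,0,0],"twist": [0.0495,0.0075,-0.0883],"grip": 0},
    {"travel": [0,0,0],"twist": [0.0495,0.0075,-0.0883],"grip": 0},
    {"travel": [0,0,0],"twist": [0.0495,0.0075,-0.0883],"grip": 0},
    {"travel": [0,0,0],"twist": [0.0495,0.0075,-0.0883],"grip": 0},
    {"travel": [0,0,0],"twist": [0.0495,0.0075,-0.0883],"grip": 0},
    {"travel": [0,0,0],"twist": [0.0495,0.0075,-0.0883],"grip": 0},
  ],
)

```text
time: 12.35
eef_pos: [526.2, -310.5, 218.7]
ee_rot: [-0.032, 0.95, 0.093, 0.297]
force: [-0.3, 0.6, 0.2]
gripper_width: 87.0
finger_force: 0.0
```

```bash
cat > t.py <<'E'
from h import *
s=monitor.sense(); M=rot(s['ee_rot'])
y=np.radians(11.5);xr=np.array([np.cos(y),np.sin(y),0]);t=np.radians(35)
X=xr*np.cos(t)+[0,0,np.sin(t)];n=-xr*np.sin(t)+[0,0,np.cos(t)];Y=np.cross(n,X)
T=np.c_[X,-Y,-n]
C=np.array([501.3,-334.4,90.8])
print('twist',(np.degrees(R.from_matrix(T@M.T).as_rotvec())/90).round(4),s['q'].round(2),s['time'])
for h in(69.5,-10.5): print(h,((C+h*n-s['eef_pos'])/250).round(4))
E
python3 t.py
```

```text
twist [-0.0026 -0.0033  0.0024] [-1.    0.44  1.81  0.81  0.82 -0.17] 12.35
69.5 [-0.2559 -0.1275 -0.2837]
-10.5 [-0.076  -0.0909 -0.5458]
```

Call:
play_rows(
  deltas=[
    {"travel": [-0.128,-0.0635,-0.02],"twist": [-0.0026,-0.0033,0.0024],"grip": 0},
    {"travel": [-0.128,-0.064,-0.02],"twist": [0,0,0],"grip": 0},
    {"travel": [0,0,-0.12],"twist": [0,0,0],"grip": 0},
    {"travel": [0,0,-0.124],"twist": [0,0,0],"grip": 0},
    {"travel": [0,0,0],"twist": [0,0,0],"grip": 0},
    {"travel": [0,0,0],"twist": [0,0,0],"grip": 0},
  ],
)

```text
time: 13.1
eef_pos: [463.0, -342.5, 149.0]
ee_rot: [-0.029, 0.948, 0.098, 0.3]
force: [-0.1, 0.0, -0.6]
gripper_width: 87.3
finger_force: 0.0
```

```bash
cat >> t.py <<'E'
f=optics.grab_frame('wrist'); cv2.imwrite('pics/w4.png',f)
for a in(-1,1):
  for b in(-1,1): print(a,b,proj('wrist',C+a*77.5*X+b*29*Y+20*n,s).round(0),proj('wrist',C+a*77.5*X+b*29*Y,s).round(0))
E
python3 t.py
```

```text
twist [ 0.0022  0.0015 -0.0029] [-1.15  0.55  1.92  0.93  0.77 -0.51] 13.1
69.5 [-0.0032  0.0007 -0.0052]
-10.5 [ 0.1767  0.0373 -0.2673]
-1 -1 [317. 334.] [314. 318.]
-1 1 [240. 333.] [243. 318.]
1 -1 [326. 123.] [322. 122.]
1 1 [233. 122.] [237. 121.]
```

View pics/w4.png

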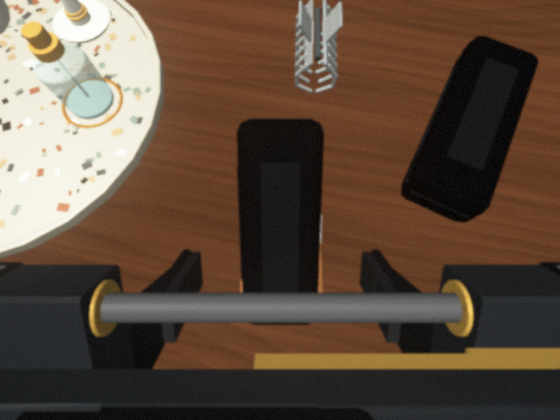

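The case is lined up with the gripper, with its sides at columns 238 and 323 and its upper end at row 119, as predicted. I'll go in along its normal.

Call:
play_rows(
  deltas=[
    {"travel": [0.055,0.0115,-0.083],"twist": [0.0022,0.0015,-0.0029],"grip": 0},
    {"travel": [0.055,0.0115,-0.083],"twist": [0,0,0],"grip": 0},
    {"travel": [0.045,0.0095,-0.068],"twist": [0,0,0],"grip": 0},
    {"travel": [0.0217,0.0048,-0.0333],"twist": [0,0,0],"grip": 0},
    {"travel": [0,0,0],"twist": [0,0,0],"grip": 0},
    {"travel": [0,0,0],"twist": [0,0,0],"grip": 0},
    {"travel": [0,0,0],"twist": [0,0,0],"grip": 0.25},
    {"travel": [0,0,0],"twist": [0,0,0],"grip": 1},
    {"travel": [0,0,0],"twist": [0,0,0],"grip": 1},
    {"travel": [0,0,0],"twist": [0,0,0],"grip": 1},
    {"travel": [0,0,0],"twist": [0,0,0],"grip": 1},
  ],
)

```text
time: 14.52
eef_pos: [507.1, -333.0, 82.0]
ee_rot: [-0.03, 0.949, 0.096, 0.299]
force: [-1.0, 0.2, 1.8]
gripper_width: 57.5
finger_force: 30.0
```

```bash
cat > t2.py <<'E'
from h import *
s=monitor.sense(); M=rot(s['ee_rot'])
y=np.radians(11.5);xr=np.array([np.cos(y),np.sin(y),0]);t=np.radians(35)
X=xr*np.cos(t)+[0,0,np.sin(t)];n=-xr*np.sin(t)+[0,0,np.cos(t)];Y=np.cross(n,X)
C=np.array([501.3,-334.4,90.8])
p=s['eef_pos']
print('case c in tool',(M.T@(C-p)).round(2),'tool axes in case',(np.c_[X,Y,n].T@M).round(3),s['q'].round(2))
a=np.radians(-26.3);x2=np.array([np.cos(a),np.sin(a),0]);
T=np.c_[x2,[x2[1],-x2[0],0],[0,0,-1]]
print('twist to flat',(np.degrees(R.from_matrix(T@M.T).as_rotvec())/90).round(4))
print('n',n)
E
python3 t2.py
```

```text
case c in tool [  0.14   0.18 -10.59] tool axes in case [[ 1.  0. -0.]
 [ 0. -1. -0.]
 [-0.  0. -1.]] [-1.06  0.7   1.89  1.1   0.66 -0.62]
twist to flat [ 0.0512  0.3925 -0.4067]
n [-0.56206172 -0.11435275  0.81915204]
```

Call:
play_rows(
  deltas=[
    {"travel": [-0.02,-0.004,0.03],"twist": [0,0,0],"grip": 1},
    {"travel": [-0.04,-0.008,0.09],"twist": [0,0,0],"grip": 1},
    {"travel": [-0.03,-0.006,0.15],"twist": [0,0,0],"grip": 1},
    {"travel": [-0.03,-0.006,0.15],"twist": [0,0,0],"grip": 1},
    {"travel": [0,0,0.1],"twist": [0,0,0],"grip": 1},
    {"travel": [0.01,0.1,0],"twist": [0.0085,0.0654,-0.0678],"grip": 1},
    {"travel": [0.021,0.18,0],"twist": [0.0085,0.0654,-0.0678],"grip": 1},
    {"travel": [0.021,0.18,0],"twist": [0.0085,0.0654,-0.0678],"grip": 1},
    {"travel": [0.021,0.18,0],"twist": [0.0085,0.0654,-0.0678],"grip": 1},
    {"travel": [0.021,0.18,0],"twist": [0.0085,0.0654,-0.0678],"grip": 1},
    {"travel": [0.021,0.18,0],"twist": [0.0085,0.0654,-0.0678],"grip": 1},
    {"travel": [0.021,0.18,0],"twist": [0,0,0],"grip": 1},
    {"travel": [0.021,0.18,0],"twist": [0,0,0],"grip": 1},
    {"travel": [0.02,0.18,0],"twist": [0,0,0],"grip": 1},
    {"travel": [0.01,0.18,0],"twist": [0,0,0],"grip": 1},
    {"travel": [0,0,0],"twist": [0,0,0],"grip": 1},
    {"travel": [0,0,0],"twist": [0,0,0],"grip": 1},
  ],
)

```text
time: 16.65
eef_pos: [519.0, 46.3, 210.0]
ee_rot: [-0.016, 0.984, -0.17, 0.051]
force: [1.3, 0.3, -1.0]
gripper_width: 57.9
finger_force: 30.0
```

```bash
python3 t2.py
python3 - <<'E'
from h import *
s=monitor.sense();print(s['eef_pos'],s['ee_rot'],s['gripper_width'],s['force'],s['time'])
f=optics.grab_frame('wrist');t=optics.grab_frame('top')
c=np.zeros((420,800,3),np.uint8);c[:,:560]=f
b=cv2.resize(t[120:300,180:340],(240,270),interpolation=cv2.INTER_CUBIC);c[:270,560:]=b
cv2.imwrite('pics/w5.png',c)
p=s['eef_pos']
M=rot(s['ee_rot'])
for x in(-77.5,77.5):
  for y in (-29,29): print(x,y,proj('wrist',p+M@[x,y,-10.6],s).round(0),proj('wrist',p+M@[x,y,9.4],s).round(0))
print(proj('wrist',(594.3,12.5,30),s),proj('wrist',(447,83,30),s))
E
```

```text
case c in tool [100.26 370.15 111.21] tool axes in case [[ 0.752 -0.45  -0.483]
 [-0.517 -0.856 -0.007]
 [-0.41   0.255 -0.876]] [-0.14  0.37  1.78  0.04  0.89  1.75]
twist to flat [-0.0051  0.0682 -0.0739]
n [-0.56206172 -0.11435275  0.81915204]
[519.01893555  46.28256082 209.95232873] [-0.01603215  0.98392913 -0.17031068  0.05119288] 57.85741063868768 [ 1.27404084  0.30985165 -1.04807328] 16.65
-77.5 -29 [230. 399.] [235. 373.]
-77.5 29 [329. 399.] [325. 373.]
77.5 -29 [215. 123.] [223. 122.]
77.5 29 [345. 123.] [337. 122.]
[295.3611046 132.0122535] [278.73193558 279.09736202]
```

View pics/w5.png

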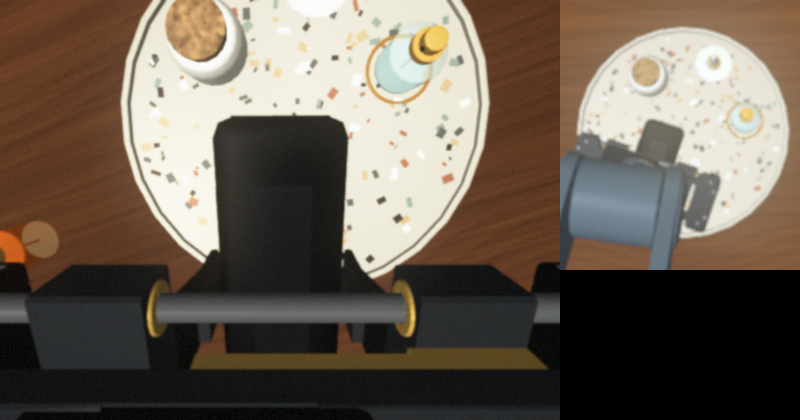

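The case is held straight, with its leading edge at row 118 and its sides at columns 215 and 347. The atomiser stands inside the ring, whose centre is about (399,69). One row of turn is still missing.

Run:
```python
from h import *
s=monitor.sense()
print(at('wrist',399,69,30,s))
```

```text
[ 617.25986111 -104.29742514   30.        ]
```

Call:
play_rows(
  deltas=[
    {"travel": [0,0,0],"twist": [-0.005,0.068,-0.074],"grip": 1},
    {"travel": [0,0,-0.1],"twist": [0,0,0],"grip": 1},
    {"travel": [0,0,-0.16],"twist": [0,0,0],"grip": 1},
    {"travel": [0,0,-0.16],"twist": [0,0,0],"grip": 1},
    {"travel": [0,0,-0.1],"twist": [0,0,0],"grip": 1},
    {"travel": [0,0,0],"twist": [0,0,0],"grip": 1},
    {"travel": [0,0,0],"twist": [0,0,0],"grip": 1},
    {"travel": [0,0,0],"twist": [0,0,0],"grip": 1},
  ],
)

```text
time: 17.75
eef_pos: [520.6, 46.1, 81.3]
ee_rot: [-0.001, 0.974, -0.228, 0.002]
force: [-0.0, 0.2, -1.8]
gripper_width: 57.5
finger_force: 30.0
```

```bash
python3 t2.py | grep flat;python3 - <<'E'
from h import *
s=monitor.sense();print(s['eef_pos'],s['force'],s['gripper_width'])
E
```

```text
twist to flat [-0.0001  0.0025  0.0007]
[520.64225633  46.0930632   81.31019758] [-0.03171946  0.16528701 -1.80957554] 57.46481611467352
```

Call:
play_rows(
  deltas=[
    {"travel": [-0.011,0.004,-0.08],"twist": [0,0.0025,0.0007],"grip": 1},
    {"travel": [0,0,-0.05],"twist": [0,0,0],"grip": 1},
    {"travel": [0,0,-0.02],"twist": [0,0,0],"grip": 1},
    {"travel": [0,0,0],"twist": [0,0,0],"grip": 1},
    {"travel": [0,0,0],"twist": [0,0,0],"grip": 1},
    {"travel": [0,0,0],"twist": [0,0,0],"grip": 1},
  ],
)

```text
time: 18.5
eef_pos: [517.1, 47.6, 42.9]
ee_rot: [0.0, 0.974, -0.227, -0.001]
force: [-0.1, 0.3, -1.1]
gripper_width: 57.9
finger_force: 30.0
```

```bash
python3 t2.py | grep flat;python3 - <<'E'
from h import *
s=monitor.sense();print(s['eef_pos'],s['force'],s['wrist_torque'],s['gripper_width'])
E
```

```text
twist to flat [-0.0003 -0.0013 -0.0004]
[517.1116639   47.5552982   42.89486896] [-0.07905405  0.26189909 -1.11847969] [0.04195168 0.18412092 0.06109629] 57.90400867823755
```

Call:
play_rows(
  deltas=[
    {"travel": [0.002,-0.001,-0.006],"twist": [0,0,0],"grip": 1},
    {"travel": [0,0,-0.003],"twist": [0,0,0],"grip": 1},
    {"travel": [0,0,0],"twist": [0,0,0],"grip": 1},
    {"travel": [0,0,-0.002],"twist": [0,0,0],"grip": 1},
    {"travel": [0,0,0],"twist": [0,0,0],"grip": 1},
  ],
)

```text
time: 19.12
eef_pos: [517.5, 47.3, 40.8]
ee_rot: [0.0, 0.974, -0.227, -0.001]
force: [-1.9, 0.7, 8.4]
gripper_width: 58.0
finger_force: 30.0
```

Call:
play_rows(
  deltas=[
    {"travel": [0,0,0.002],"twist": [0,0,0],"grip": 1},
    {"travel": [0,0,0],"twist": [0,0,0],"grip": 1},
    {"travel": [0,0,0],"twist": [0,0,0],"grip": 0.3},
    {"travel": [0,0,0],"twist": [0,0,0],"grip": 0.25},
    {"travel": [0,0,0],"twist": [0,0,0],"grip": 0.15},
    {"travel": [0,0,0],"twist": [0,0,0],"grip": 0.08},
    {"travel": [0,0,0],"twist": [0,0,0],"grip": 0.08},
    {"travel": [0,0,0.04],"twist": [0,0,0],"grip": 0.08},
    {"travel": [0,0,0.1],"twist": [0,0,0],"grip": 0.08},
    {"travel": [0,0,0.2],"twist": [0,0,0],"grip": 0.08},
    {"travel": [0,0,0.2],"twist": [0,0,0],"grip": 0},
    {"travel": [0,0.2,0.1],"twist": [0,0,0],"grip": 0},
    {"travel": [0,0.2,0],"twist": [0,0,0],"grip": 0},
    {"travel": [0,0.2,0],"twist": [0,0,0],"grip": 0},
    {"travel": [0,0.2,0],"twist": [0,0,0],"grip": 0},
    {"travel": [0,0.2,0],"twist": [0,0,0],"grip": 0},
    {"travel": [0,0,0],"twist": [0,0,0],"grip": 0},
  ],
)

```text
time: 21.25
eef_pos: [516.8, 300.6, 200.9]
ee_rot: [-0.001, 0.974, -0.225, -0.001]
force: [-0.9, -0.1, -0.0]
gripper_width: 86.9
finger_force: 0.0
```

Run:
```python
from h import *
s=monitor.sense();print(s['eef_pos'],s['force'],s['time'])
t=optics.grab_frame('top'); 
cv2.imwrite('pics/f.png',cv2.resize(t[130:290,180:350],None,fx=3.6,fy=3.6,interpolation=cv2.INTER_CUBIC))
for p in((518.8,46.7,70),(616.3,-101.7,92+30),(616.5,-101.5,30)): print(((proj('top',p)-[180,130]+.36)*3.6).round(0))
```

```text
[516.75914478 300.58173858 200.91849961] [-0.91725384 -0.06437908 -0.02173407] 21.25
[239. 390.]
[450. 238.]
[444. 253.]
```

View pics/f.png

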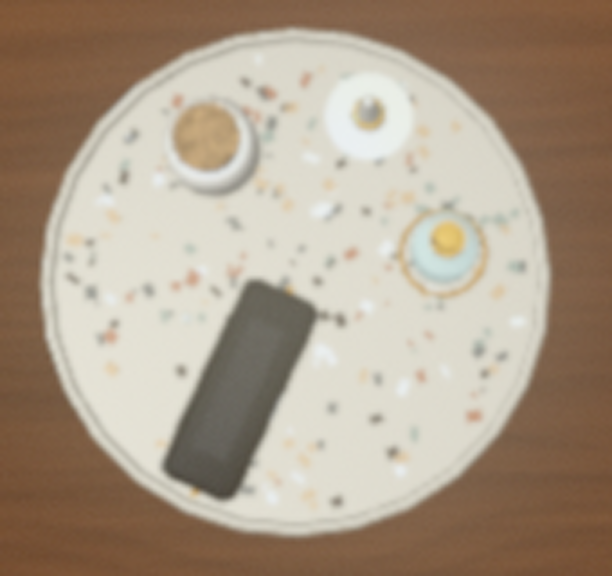

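The top view shows the case centred along the strip (case middle (241,390), expected (239,390)). The atomiser cap is at (449,238) against an expected (450,238), the ring is at (443,253), and the tray hasn't visibly turned. I'll hand it in.

```bash
python3 -c "
from plant import env;print(env.hand_in())"
```

```text
the job is handed in; nothing more can be done
None
```

The job is handed in at about 21 s of the 67 s allowed: in the last top view the case lies along the strip about 2 mm off centre, the atomiser stands in the ring, and both are released; the hand-in returned no verdict.

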